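Square the portioning guide bar against both stops

TASK

Set up the portioning board: take the loose aluminium guide bar by its knob, lay it flat on the white board a little short of the two stops, then slide it gently along the board until its long edge bears on both stops at once with both sprung brass tips pushed right in. Let go and leave it lying flat, still touching both tips. Never press on a stop with more than about 15 N, and do not push the other things about.

Things in the scene. Friction and masses are not known exactly. Their poses are not given: they have to be found in the camera images.
- guide_knob (a point): centre of the guide bar's knob and of the bar, half-way up the knob, 29.5 mm above the bar's underside. The knob: upright, round, black, 26 mm across, 35 mm tall (12 to 47 mm above the bar's underside). Axes: x across the bar, y along it, z up. As the knob is round, the bar can turn in a light grip
- guide: the guide bar: loose straight aluminium bar 50 mm wide (x), 260 mm long (y), 12 mm thick, 0.3 to 0.55 kg; origin at the centre of its underside. Starts flat on the bench left of the board, long side pointing roughly away from the robot. Sliding it on the board takes 2 to 7 N, more if it is pressed down
- board: white plastic board fixed on the bench, 300 (x) by 300 (y) by 15 mm; origin centre of underside, x points away from the robot to the edge with the stops, z up. The bar when home lies along the board's y, its centre 62 to 72 mm along the board's x from the board's centre; first lay it with its centre less than 50 mm along x, short of the stops
- stop_a: left (+y) stop: steel block 30x30x26 mm fixed on the board; origin centre of its underside, axes as the board's. From its -x face, 6.5 mm above the board, an 11 mm stud points to -x; its flat end is fixed 8 to 18 mm before that face (differs each time, not measured). A 6.4 mm brass tip stands 3 mm proud of the stud and sinks flush under a 0.4-0.6 N spring. Load limit 15 N
- stop_b: right (-y) stop, built like the left one, but its stud's end is set independently (8 to 18 mm before the block's -x face, not measured). The bar is home on a stop when the brass tip is sunk flush and the bar bears on the stud with more than 0.8 N. Load limit 15 N for each stop
- cutter: bystander: plain steel ring cutter, 44 mm across, 40 mm tall, standing near the right robot-side corner of the board
- shaker: bystander: small steel shaker, 40 mm across, 60 mm tall, standing near the left robot-side corner of the board
- bowl: bystander: steel bowl, 110 mm across, 55 mm tall, on the bench to the right of the board
- oil: bystander: amber bottle, 60 mm across, 130 mm tall, on the bench at the left
- cup: bystander: steel cup, 80 mm across and tall, on the bench at the left
- jar: bystander: clear jar with a white lid, 70 mm across, 90 mm tall, on the bench to the right of the board

How it is judged:
By the outcome, as a careful person would: the job done as asked, in the order asked, and still so for the second after the job is handed in, with the robot touching nothing.
It also fails if it takes over 72 s, if anything falls off the work surface, if the arm or the gripper's body presses on something with over 40 N, if the wrist force passes 120 N, or if a joint passes its speed limit or range.

ROBOT

A 7-joint arm with a two-finger parallel gripper is mounted at the origin on the work surface. World frame = base frame: x ahead of the robot, y to its left, z up, the work surface at z = 0. Lengths are in m, angles in rad, forces in N, time in s.
With the tool pointing down it reaches from about 0.425 to 0.875 m from the base axis. Payload 8.4 kg.
Tool frame: the origin (TCP) lies at the very end of the fingers, on their centre line; the grasp point (between the pads) lies behind it (r.tcp_to_grasp is the x of the grasp point in the tool frame, in m); x points along the fingers, y is the direction in which the jaws open and shut, and the axes are right-handed (so a half turn about x gives the same grasp; the last joint's range is limited). The gripper opens to 87 mm and grips with 3 to 60 N. Pads are 19 mm wide; open, the fingers measure 117 mm over their backs; the gripper's body (75 mm by 190 mm) begins 51 mm behind the grasp point.
Start: joints at [-0.099, 0.333, 0.04, 1.465, -0.013, 1.343, -0.059], TCP at [0.65, -0, 0.223] pointing down, gripper open.
Joint ranges: [-2.58, 2.58], [-0.38, 2.09], [-1.3, 1.39], [0.25, 2.4], [-1.5, 4.64], [0.08, 2.09], [-2.65, 2.65]. Speed limits (rad/s): [2.22, 2.22, 2.79, 2.79, 3.14, 3.14, 3.14].

INTERFACE

Orientations are given as a rotation vector (axis times angle).
In Python, from rig import telemetry, cams, order, r gives the robot as it stands. The module is installed in compiled form; this text tells all that it offers.
- The arm moves only by the tool play_rows, never from a script. Its argument "series" is a list of rows, each a list of 7 numbers: the shift along the tool's x, y, z in m, then the turn, a rotation vector about the tool's x, y, z in rad, then the opening in per cent of the stroke, from 0 (shut) to 100 (fully open). In form: [[x, y, z, ax, ay, az, grip], ...]. A call has exactly 5 rows; each row is the pose to reach, as a shift and turn from the pose commanded when the call began, along the tool's axes at that moment; what a row does not reach only later rows make up. A row lasts 1/10 s, in which the tool goes at most 50 mm and 8.59 degrees, less where a joint would pass 70% of its speed; a pose out of reach is approached as far as the arm can. A call with a gripper value outside its range is refused whole. The fingers move at their own pace and stop on an object; the grip force is fixed at half the most. Time passes only in rows, so rows that repeat a pose let the fingers close, or fill a call up. It gives the time, the measured TCP pose, the force and the opening at its end, in the units of the state.
- telemetry.state(): the state, without advancing time (a new reading comes with each control period).
- cams.camera(name): name is "scene" or "side" or "wrist"; returns the picture (384x512x3 uint8, red, green, blue); there is no depth.
- cams.camera_params(name): a dict with "fx", "fy", "cx", "cy" (pixels), "R" (3x3) and "t" (3): a world point X has camera coordinates R X + t; the wrist camera has in their place "T_tool_cam" (4x4, takes a point from camera to tool coordinates, whose origin is the TCP and whose axes are the tool frame's). Camera axes: x right, y down, z forward; pixel columns grow to the right and rows downward; lengths in m; the calibration is good to about 2 mm. A picture is of the moment at which its call begins: read the wrist's pose just before it. camera_params takes no time and is no camera call.
- order.job_done(): hands the job in, once; it reports no verdict.
The state is a dict: "clock": time; "joints": joint angles; "dq": joint speeds; "joint_torque": joint torques, N m; "tool_pos": TCP position; "tcp_rot": TCP orientation; "contact_force": force on the tool from outside, world axes, zero at the start; "moment": the same for the moment, N m; "width": finger opening in m.
Only numpy, scipy, OpenCV 4.12 (cv2) and the standard library are available. Lean on these libraries where they do the work, as an engineer would, in place of code of your own. Each camera call takes 0.05 s, during which the arm holds its last target.

## Working session

There is one attempt and no reset: what is moved stays moved. The work goes in short steps, Python scripts to look and compute and a tool call to move; the robot and the scene stay as the last step left them, time stands still between calls to the robot, and variables do not carry over. Pictures are saved under pics/ and viewed, and the job is handed in when it is done.

Besides the shell and the picture viewer there is one more tool, called after "Emit:" as name(argument=value, ...), one argument or row to a line, values as JSON. play_rows: Moves the arm, as the interface text tells. Its arguments: {"type":"object","properties":{"series":{"type":"array","items":{"type":"array","items":{"type":"number"}}}},"required":["series"]}

```bash
mkdir -p pics; ls
python3 - <<'E'
from rig import telemetry,cams,order,r
import cv2,numpy as np
print(telemetry.state()); print(r.tcp_to_grasp)
for n in("scene","side","wrist"):
    im=cams.camera(n); cv2.imwrite(f"pics/a_{n}.png",im[:,:,::-1]); print(n,cams.camera_params(n))
E
```

```text
pics
{'clock': 0.0, 'joints': array([-0.09921452,  0.33391802,  0.03987968,  1.46628212, -0.01337853,
        1.34331558, -0.05850761]), 'dq': array([-4.01475394e-04, -6.78363777e-04,  2.00786706e-03, -3.09813667e-03,
        8.84922361e-05,  1.55163732e-03,  9.90798363e-05]), 'joint_torque': array([ 1.06989024e-03, -6.56351209e+01,  1.33598529e+00, -4.03798449e+01,
       -5.97442500e-02,  4.47441044e-02,  1.62792835e-04]), 'tool_pos': array([ 6.49518690e-01, -3.24500627e-05,  2.21649468e-01]), 'tcp_rot': array([ 1.20832667,  1.21031093, -1.2104881 ]), 'contact_force': array([-0.07958326,  0.42236213,  0.15310455]), 'moment': array([ 0.03275197, -0.00257716,  0.02024034]), 'width': 0.08704520690184296}
-0.0187
scene {'fx': 483.0489538014496, 'fy': 483.0489538014496, 'cx': 254.7815827508099, 'cy': 193.42256916007855, 'R': array([[-0.57273017,  0.81966649,  0.01126909],
       [ 0.62173646,  0.44330668, -0.64569572],
       [-0.53425081, -0.36280302, -0.76351165]]), 't': array([ 0.31780062, -0.3054121 ,  1.87586302])}
side {'fx': 459.1559968070874, 'fy': 459.1559968070874, 'cx': 255.59163052473647, 'cy': 180.16165163629628, 'R': array([[ 0.8792578 , -0.47588791,  0.02089067],
       [-0.30736536, -0.60030524, -0.73834962],
       [ 0.36391243,  0.64277859, -0.67409452]]), 't': array([-0.47945718,  0.1866248 ,  1.13581004])}
wrist {'fx': 291.86848758918626, 'fy': 291.86848758918626, 'cx': 253.88199003400902, 'cy': 190.4311691765318, 'T_tool_cam': array([[ 1.21684323e-03, -2.73407303e-01,  9.61897586e-01,
        -1.63592410e-01],
       [ 9.99998727e-01, -6.59758002e-04, -1.45257079e-03,
        -1.04495744e-04],
       [ 1.03176309e-03,  9.61898129e-01,  2.73406152e-01,
        -7.43894673e-02],
       [ 0.00000000e+00,  0.00000000e+00,  0.00000000e+00,
         1.00000000e+00]])}
```

View pics/a_scene.png

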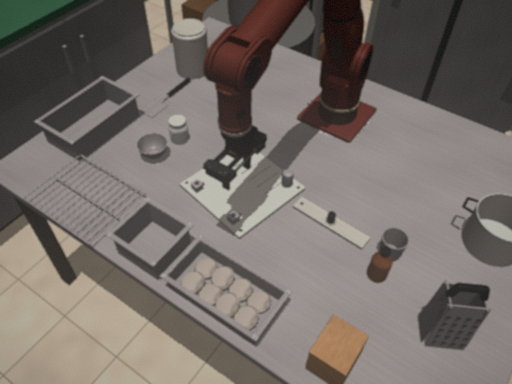

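View pics/a_side.png

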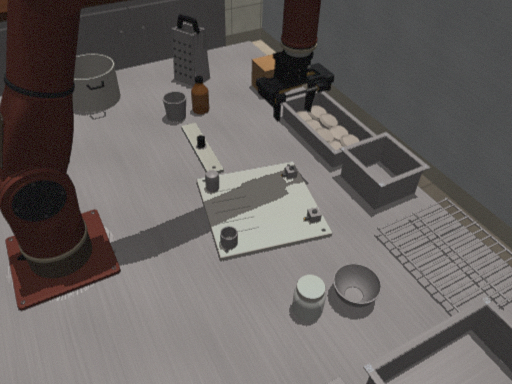

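View pics/a_wrist.png

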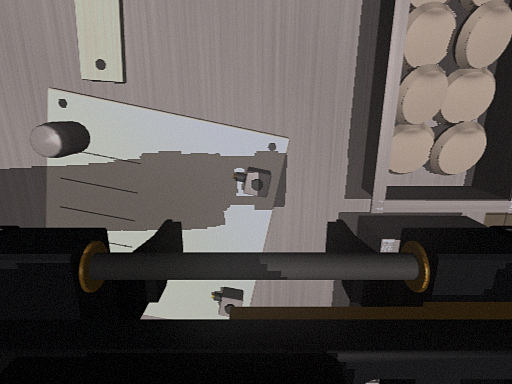

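Run:
```python
import cv2
a=cv2.imread("pics/a_scene.png")[140:300,170:420]; cv2.imwrite("pics/b1.png",cv2.resize(a,None,fx=3.2,fy=3.2,interpolation=cv2.INTER_CUBIC))
a=cv2.imread("pics/a_side.png")[70:260,155:345]; cv2.imwrite("pics/b2.png",cv2.resize(a,None,fx=3.15,fy=3.15,interpolation=cv2.INTER_CUBIC))
```

```text
(no output)
```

View pics/b1.png

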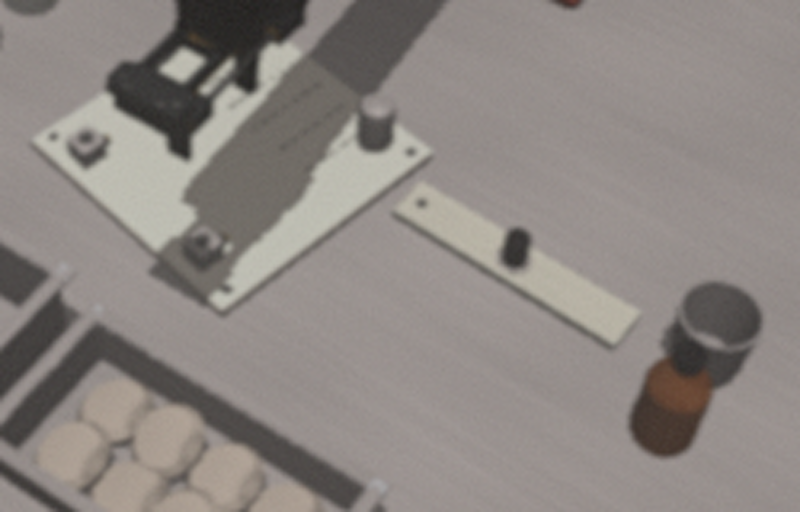

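View pics/b2.png

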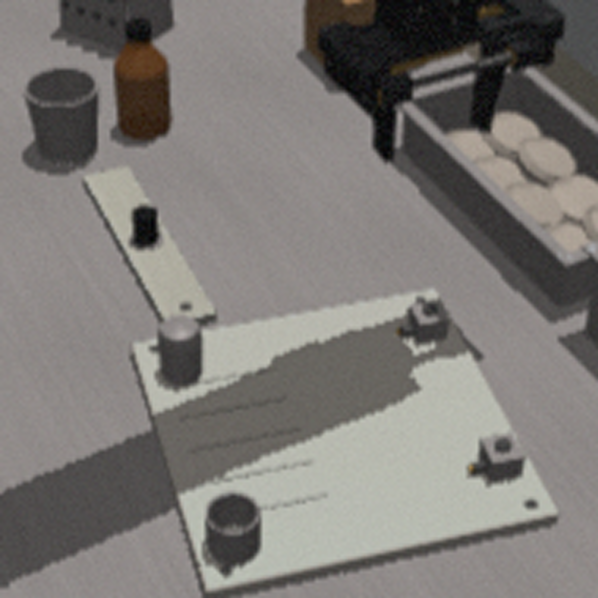

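```bash
cat > h.py <<'E'
import numpy as np
from rig import telemetry,cams,r
from scipy.spatial.transform import Rotation as Ro
P={n:cams.camera_params(n) for n in("scene","side","wrist")}
def ray(n,u,v,st=None):
    p=P[n]; d=np.array([(u-p['cx'])/p['fx'],(v-p['cy'])/p['fy'],1.])
    if n=="wrist":
        T=np.eye(4);T[:3,:3]=Ro.from_rotvec(st['tcp_rot']).as_matrix();T[:3,3]=st['tool_pos']
        T=T@p['T_tool_cam']; return T[:3,3],T[:3,:3]@d
    return -p['R'].T@p['t'],p['R'].T@d
def plane(n,u,v,z,st=None):
    o,d=ray(n,u,v,st); return o+d*(z-o[2])/d[2]
def tri(rays):
    A=np.zeros((3,3));b=np.zeros(3)
    for o,d in rays:
        d=d/np.linalg.norm(d);M=np.eye(3)-np.outer(d,d);A+=M;b+=M@o
    X=np.linalg.solve(A,b)
    e=[np.linalg.norm(np.cross(X-o,d/np.linalg.norm(d))) for o,d in rays]
    return X,max(e)
E
python3 - <<'E'
from h import *
np.set_printoptions(precision=4,suppress=True)
S=lambda x,y:("scene",170+(x+.5)/3.2-.5,140+(y+.5)/3.2-.5)
D=lambda x,y:("side",155+(x+.5)/3.15-.5,70+(y+.5)/3.15-.5)
pts={'c+x-y':(S(32,142),D(557,515)),'c+x+y':(S(222,304),D(437,290)),'c-x+y':(S(433,152),D(133,345)),
'bar near hole-end R':(S(422,182),D(214,316)),
'bar nearL':(S(393,208),D(165,318)),'bar far1':(S(639,315),D(131,168)),'bar far2':(S(613,345),D(84,180)),
'hole':(S(421,203),D(186,306)),
'knobtop':(S(518,234),D(145,212)),'knobbase':(S(514,264),D(147,240)),
'stopAtop':(S(204,238),D(430,308)),'stopBtop':(S(87,138),D(503,445)),
'shakertop':(S(377,104),D(180,330)),'oilcap':(S(687,347),D(138,30)),'cuprim':(S(720,318),D(62,90))}
for k,v in pts.items():
    X,e=tri([ray(*a) for a in v]); print(k,X,e)
print('cutter top',plane(*D(234,512),.055),'BL',plane(*D(207,580),.015),'oilbase',plane(*S(664,437),0),plane(*D(145,125),0),'cupbase',plane(*D(66,155),0))
st=telemetry.state()
for k,u,v,z in [('barR',126,82,.012),('barL',84,81,.012),('barRtop',121,0,.012),('barLtop',77,0,.012),('c-x+y',50,88,.015),('c+x+y',288,138,.015),('stopA',258,184,.041),('stopB',230,308,.041)]: print(k,plane('wrist',u,v,z,st))
E
```

```text
c+x-y [ 0.632  -0.2544  0.0097] 0.00014825217960070774
c+x+y [0.6901 0.0321 0.0164] 0.0026811735870341208
c-x+y [0.4016 0.0964 0.0117] 0.001204391668708457
bar near hole-end R [0.4698 0.1037 0.0238] 0.019164652961231692
bar nearL [0.4609 0.1086 0.0011] 0.020582344216650967
bar far1 [0.494  0.3583 0.026 ] 0.01953898333032774
bar far2 [ 0.4764  0.3663 -0.0096] 0.017240248563244038
hole [0.468  0.1227 0.0127] 0.0006172747004457952
knobtop [0.4744 0.2322 0.049 ] 0.0016143078770383828
knobbase [0.4775 0.2371 0.0087] 0.00014005219326223016
stopAtop [ 0.6519 -0.0154  0.0445] 0.001376940958812267
stopBtop [ 0.6157 -0.1911  0.0424] 0.0009650264906074113
shakertop [0.4245 0.037  0.0682] 0.0015289764371129253
oilcap [0.5576 0.4316 0.1268] 0.0017347557636954306
cuprim [0.4702 0.4374 0.0735] 0.00044678055255177156
cutter top [ 0.3801 -0.1649  0.055 ] BL [ 0.3453 -0.1866  0.015 ] oilbase [0.5646 0.4436 0.    ] [0.5626 0.4399 0.    ] cupbase [0.4627 0.4247 0.    ]
barR [0.4948 0.104  0.012 ]
barL [0.4444 0.1052 0.012 ]
barRtop [0.4997 0.1906 0.012 ]
barLtop [0.4502 0.1907 0.012 ]
c-x+y [0.4038 0.0971 0.015 ]
c+x+y [0.6916 0.0375 0.015 ]
stopA [ 0.6538 -0.0154  0.041 ]
stopB [ 0.6155 -0.1929  0.041 ]
```

Emit:
play_rows(
  series=[
    [0,-0.03,-0.04,0,0,0,100],
    [0,-0.06,-0.08,0.02,0,0,100],
    [0.01,-0.09,-0.12,0.04,0,0,100],
    [0.02,-0.12,-0.16,0.055,0,0,100],
    [0.03,-0.145,-0.195,0.07,0,0,100],
  ],
)

```text
clock: 0.65
tool_pos: [0.5032, 0.1967, 0.1923]
tcp_rot: [1.261, 1.175, -1.26]
contact_force: [0.8, 0.4, 0.1]
width: 0.0869
```

```bash
cat > w.py <<'E'
import sys,cv2
from h import *
np.set_printoptions(precision=4,suppress=True)
st=telemetry.state(); im=cams.camera("wrist"); np.save("pics/last.npy",np.r_[st['tool_pos'],st['tcp_rot']])
cv2.imwrite(f"pics/{sys.argv[1]}.png",im[:,:,::-1])
R=Ro.from_rotvec(st['tcp_rot']).as_matrix()
print(st['clock'],st['tool_pos'],'jaw yaw',np.degrees(np.arctan2(R[1,1],R[0,1])),'toolx',R[:,0],'F',st['contact_force'],st['moment'],st['width'])
E
python3 w.py c1
```

```text
0.65 [0.5032 0.1967 0.1923] jaw yaw -4.011475682534616 toolx [ 0.0001  0.0002 -1.    ] F [0.8053 0.3578 0.1063] [ 0.0289 -0.0012 -0.0156] 0.0868607755092643
```

View pics/c1.png

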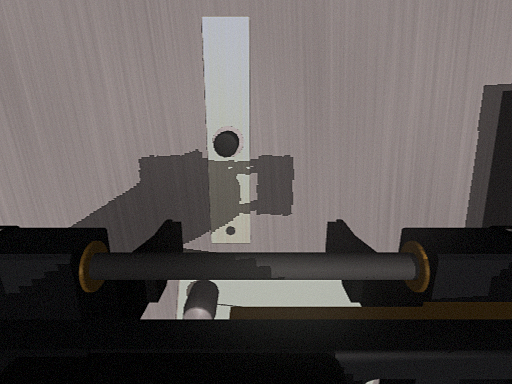

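Run:
```python
from h import *
import cv2
np.set_printoptions(precision=4,suppress=True)
a=np.load("pics/last.npy");st=dict(tool_pos=a[:3],tcp_rot=a[3:])
im=cv2.imread("pics/c1.png"); g=im.max(2)
m=(g<45).astype(np.uint8); m[:115]=0;m[165:]=0;m[:,:205]=0;m[:,248:]=0
n,l,s,c=cv2.connectedComponentsWithStats(m); i=1+np.argmax(s[1:,4]); print(s[i],c[i])
print('knobtop',plane('wrist',*c[i],.047,st))
q=[plane('wrist',u,v,.012,st)[:2] for u,v in((203,17),(249,17),(211,243),(251,243))]
print(q, 'centre',np.mean(q,0)); 
for d in(q[0]-q[2],q[1]-q[3]): print(np.degrees(np.arctan2(d[0],d[1])),np.linalg.norm(d))
# tri with scene
S=lambda x,y:("scene",170+(x+.5)/3.2-.5,140+(y+.5)/3.2-.5)
D=lambda x,y:("side",155+(x+.5)/3.15-.5,70+(y+.5)/3.15-.5)
print(tri([ray('wrist',*c[i],st),ray(*S(518,234)),ray(*D(145,212))]))
```

```text
[214 131  25  26 158] [226.2215 143.3481]
knobtop [0.4764 0.2368 0.047 ]
[array([0.4612, 0.3657]), array([0.5093, 0.3622]), array([0.4408, 0.107 ]), array([0.4923, 0.1033])] centre [0.4759 0.2345]
4.520237269566313 0.25954217897172266
3.7625916969035282 0.2594964836205205
(array([0.4754, 0.2344, 0.0483]), np.float64(0.0027718450892879596))
```

Emit:
play_rows(
  series=[
    [0,-0.015,-0.018,0,0,0,100],
    [0.02,-0.03,-0.036,0,0,0,100],
    [0.06,-0.03,-0.036,0,0,0,100],
    [0.1,-0.03,-0.036,0,0,0,100],
    [0.12,-0.03,-0.036,0,0,0,100],
  ],
)

```text
clock: 1.2
tool_pos: [0.4758, 0.232, 0.0692]
tcp_rot: [1.257, 1.177, -1.264]
contact_force: [-0.6, 0.1, -0.6]
width: 0.087
```

```bash
python3 w.py c2
```

```text
1.2 [0.4758 0.232  0.0692] jaw yaw -3.981011842713761 toolx [-0.0037 -0.002  -1.    ] F [-0.5771  0.0916 -0.6065] [ 0.0209 -0.0217  0.0069] 0.08704042179072476
```

View pics/c2.png

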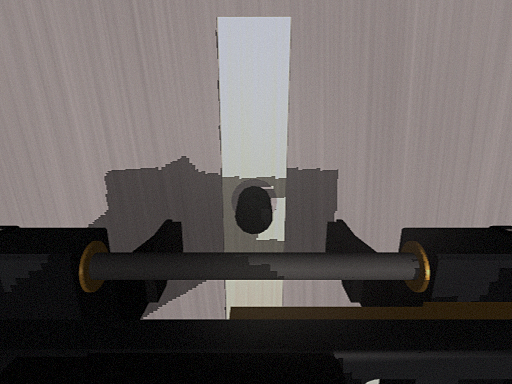

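Run:
```python
from h import *
a=np.load("pics/last.npy");st=dict(tool_pos=a[:3],tcp_rot=a[3:])
s1=dict(tool_pos=np.array([0.5032,0.1967,0.1923]),tcp_rot=np.array([1.261,1.175,-1.26]))
print(tri([ray('wrist',254,211,st),ray('wrist',226.3,145,s1)]), plane('wrist',254,211,.047,st))
```

```text
(array([0.47511645, 0.23338394, 0.03170793]), np.float64(0.0003593804188072194)) [0.47591796 0.23905955 0.047     ]
```

Emit:
play_rows(
  series=[
    [0.02,0,-0.002,0,0,0,100],
    [0.04,0,-0.002,0,0,0,100],
    [0.052,0,-0.002,0,0,0,100],
    [0.052,0,-0.002,0,0,0,100],
    [0.052,0,-0.002,0,0,0,30],
  ],
)

```text
clock: 1.75
tool_pos: [0.4781, 0.2351, 0.0213]
tcp_rot: [1.261, 1.175, -1.26]
contact_force: [0.5, 0.6, 0.6]
width: 0.0842
```

Emit:
play_rows(
  series=[
    [0,0,0,0,0,0,20],
    [0,0,0,0,0,0,15],
    [0,0,0,0,0,0,15],
    [0,0,0,0,0,0,15],
    [0,0,0,0,0,0,15],
  ],
)

```text
clock: 2.25
tool_pos: [0.4777, 0.235, 0.0207]
tcp_rot: [1.261, 1.175, -1.26]
contact_force: [0.3, 0.1, 0.3]
width: 0.0471
```

Emit:
play_rows(
  series=[
    [0.003,0,0,0,0,0,20],
    [0.003,0,0,0,0,0,15],
    [0.003,0,0,0,0,0,10],
    [0.003,0,0,0,0,0,10],
    [0.003,0,0,0,0,0,10],
  ],
)

```text
clock: 2.75
tool_pos: [0.4773, 0.2348, 0.0172]
tcp_rot: [1.26, 1.176, -1.261]
contact_force: [0.0, -0.3, -4.0]
width: 0.0253
```

Emit:
play_rows(
  series=[
    [0,0,0,0,0,0,10],
    [0,0,0,0,0,0,10],
    [0,0,0,0,0,0,10],
    [-0.005,0,0,0,0,0,10],
    [-0.01,0,0,0,0,0,10],
  ],
)

```text
clock: 3.25
tool_pos: [0.4777, 0.2349, 0.0279]
tcp_rot: [1.26, 1.175, -1.261]
contact_force: [0.0, -0.1, -3.5]
width: 0.0253
```

Emit:
play_rows(
  series=[
    [-0.02,0,0,0,0,0,10],
    [-0.04,0,0,0,0,0,10],
    [-0.065,0,0,0,0,0,10],
    [-0.09,0,0,0,0,0,10],
    [-0.105,0,0,0,0,0,10],
  ],
)

```text
clock: 3.75
tool_pos: [0.4785, 0.2354, 0.1352]
tcp_rot: [1.263, 1.175, -1.258]
contact_force: [0.4, 0.4, -4.2]
width: 0.0255
```

```bash
python3 w.py c3
python3 - <<'E'
from h import *
import cv2
for n in("scene","side"): cv2.imwrite(f"pics/c3_{n}.png",cams.camera(n)[:,:,::-1])
a=cv2.imread("pics/c3_scene.png")[120:290,170:420]; b=cv2.imread("pics/c3_side.png")[40:260,130:350]
cv2.imwrite("pics/c3b.png",cv2.hconcat([cv2.resize(a,(400,400)),cv2.resize(b,(400,400))]))
E
```

```text
3.75 [0.4785 0.2354 0.1352] jaw yaw -4.012563910539517 toolx [ 0.0025  0.0014 -1.    ] F [ 0.3703  0.4041 -4.1535] [ 0.0039 -0.0746  0.0102] 0.02548819782140622
```

View pics/c3.png

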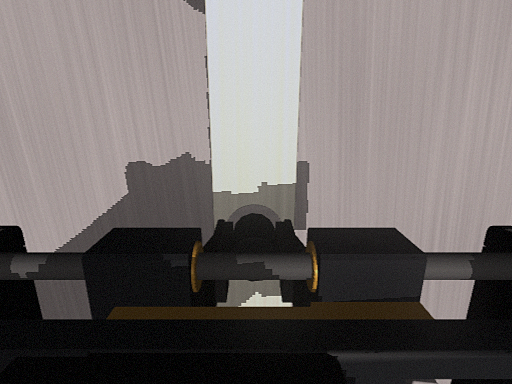

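View pics/c3b.png

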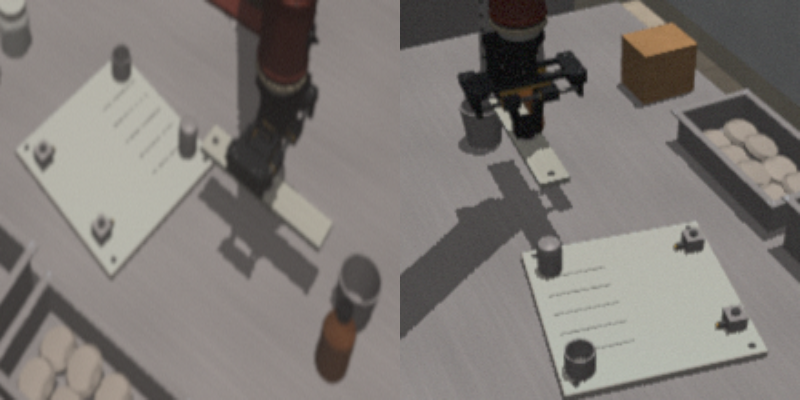

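Run:
```python
import cv2
a=cv2.imread("pics/c3_scene.png")[135:240,175:310]; cv2.imwrite("pics/d1.png",cv2.resize(a,None,fx=5.5,fy=5.5,interpolation=cv2.INTER_CUBIC))
a=cv2.imread("pics/c3_side.png")[150:265,190:335]; cv2.imwrite("pics/d2.png",cv2.resize(a,None,fx=5,fy=5,interpolation=cv2.INTER_CUBIC))
```

```text
(no output)
```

View pics/d1.png

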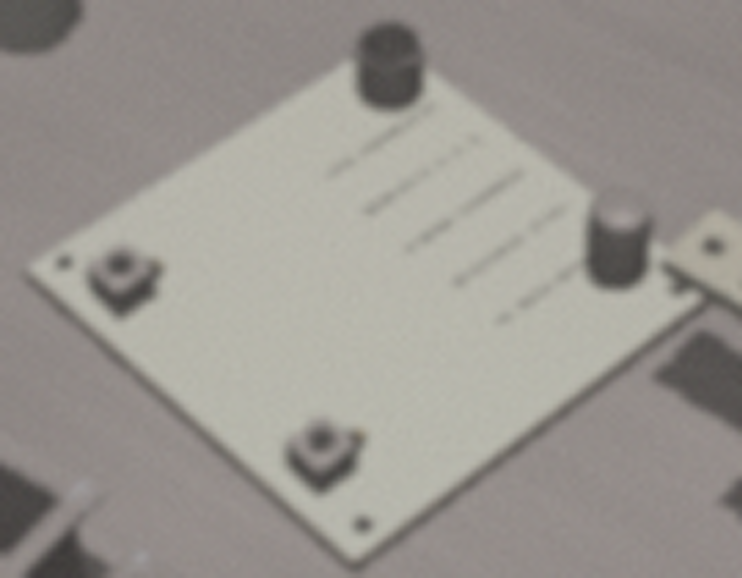

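View pics/d2.png

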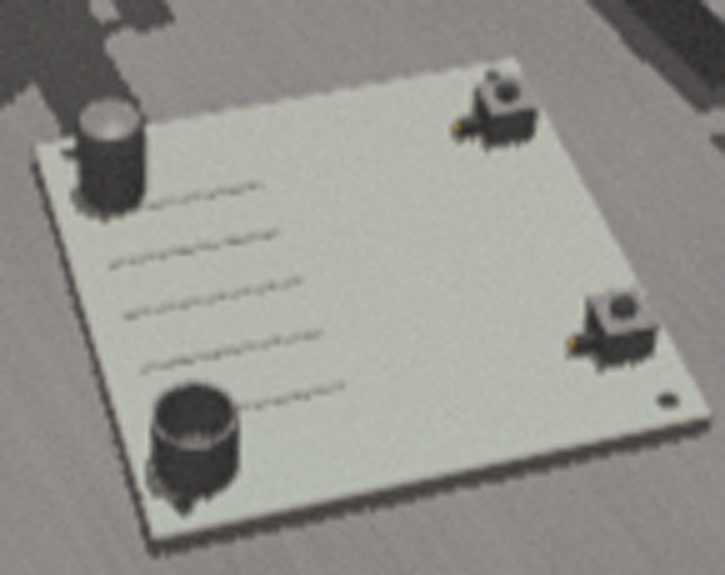

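Run:
```python
from h import *
np.set_printoptions(precision=4,suppress=True)
S=lambda x,y:("scene",175+(x+.5)/5.5-.5,135+(y+.5)/5.5-.5)
D=lambda x,y:("side",190+(x+.5)/5-.5,150+(y+.5)/5-.5)
pts=dict(xm=(S(27,270),D(712,418)),xp=(S(355,557),D(520,60)),mp=(S(705,300),D(35,147)),A=(S(323,437),D(506,91)),B=(S(121,262),D(625,306)),tipA=(S(360,437),D(457,127)),tipB=(S(158,270),D(571,343)))
Q={}
for k,v in pts.items(): Q[k],e=tri([ray(*a) for a in v]); print(k,Q[k],e)
mm=plane(*D(152,540),.015); print(mm)
c=(Q['xm']+Q['mp']+Q['xp']+mm)/4
c=np.mean([(Q['xm']+Q['mp'])/2,(Q['xp']+mm)/2],0)
x=(Q['xp']-Q['mp'])+(Q['xm']-mm);y=(Q['xp']-Q['xm'])+(Q['mp']-mm)
print(c,np.linalg.norm(x)/2,np.linalg.norm(y)/2,np.degrees(np.arctan2(x[1],x[0])),np.degrees(np.arctan2(-y[0],y[1])))
a=np.radians(-12);ex=np.array([np.cos(a),np.sin(a)]);ey=np.array([-np.sin(a),np.cos(a)])
for k in('A','B','tipA','tipB'): d=(Q[k]-c)[:2];print(k,d@ex,d@ey)
```

```text
xm [ 0.6321 -0.2555  0.0107] 0.0006365062937982516
xp [0.6924 0.0342 0.0144] 0.0026327344936441714
mp [0.4056 0.0961 0.0083] 0.003973128331471789
A [ 0.651  -0.0158  0.0435] 0.0008688474637535846
B [ 0.6154 -0.1922  0.0441] 0.0010213047157108075
tipA [ 0.6243 -0.009   0.0207] 0.00019984596026983303
tipB [ 0.5909 -0.1843  0.0198] 0.0002423245807334767
[ 0.3394 -0.1968  0.015 ]
[ 0.5174 -0.0805  0.0121] 0.29592483206283143 0.29808103102759304 -11.76405020087131 -12.243008577999346
A 0.11730265314369907 0.09111429910053394
B 0.11912723019634548 -0.08888374534381302
tipA 0.08969736087000582 0.0922016935328979
tipB 0.0935035458738773 -0.0862760819396628
```

Emit:
play_rows(
  series=[
    [0,0.011,0.035,0.02,0,0,10],
    [0,0.024,0.075,0.04,0,0,10],
    [0,0.037,0.115,0.06,0,0,10],
    [0,0.049,0.155,0.08,0,0,10],
    [0,0.061,0.195,0.1,0,0,10],
  ],
)

```text
clock: 4.4
tool_pos: [0.5243, 0.0344, 0.1313]
tcp_rot: [1.333, 1.124, -1.335]
contact_force: [1.1, 0.1, -5.2]
width: 0.0253
```

Emit:
play_rows(
  series=[
    [0,0.015,0.035,0.01,0,0,10],
    [0,0.03,0.07,0.02,0,0,10],
    [0,0.042,0.1,0.03,0,0,10],
    [0,0.05,0.114,0.04,0,0,10],
    [0,0.05,0.114,0.04,0,0,10],
  ],
)

```text
clock: 4.9
tool_pos: [0.5546, -0.0873, 0.1314]
tcp_rot: [1.364, 1.1, -1.367]
contact_force: [0.8, 0.2, -4.4]
width: 0.0251
```

```bash
python3 w.py e1;python3 - <<'E'
from h import *
import cv2
for n in("scene","side"): cv2.imwrite(f"pics/e1_{n}.png",cams.camera(n)[:,:,::-1])
a=cv2.imread("pics/e1_scene.png")[120:250,170:310]; b=cv2.imread("pics/e1_side.png")[120:270,180:340]
cv2.imwrite("pics/e1b.png",cv2.hconcat([cv2.resize(a,(400,400)),cv2.resize(b,(400,400))]))
E
```

```text
4.9 [ 0.5546 -0.0873  0.1314] jaw yaw -12.274832698681946 toolx [-0.0016 -0.001  -1.    ] F [ 0.7533  0.1882 -4.41  ] [ 0.0777  0.021  -0.0243] 0.025054308110245185
```

View pics/e1.png

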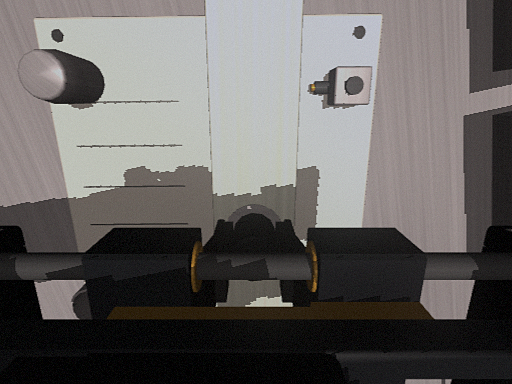

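View pics/e1b.png

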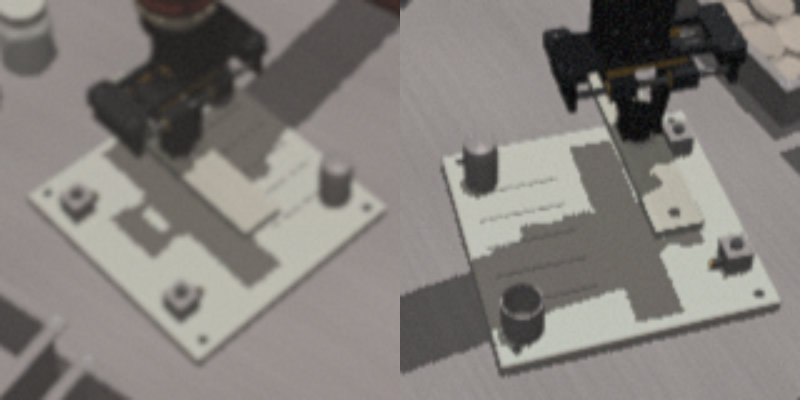

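Run:
```python
from h import *
np.set_printoptions(precision=4,suppress=True)
a=np.load("pics/last.npy");st=dict(tool_pos=a[:3],tcp_rot=a[3:])
an=np.radians(-12);ex=np.array([np.cos(an),np.sin(an)]);ey=np.array([-np.sin(an),np.cos(an)])
W=lambda u,v,z:plane('wrist',u,v,z,st)[:2]
p,q,s=W(37,17,.015),W(382,14,.015),W(362,228,.015)
d=q-p;print(p,q,np.linalg.norm(d),np.degrees(np.arctan2(d[1],d[0])));d=q-s;print('redge',np.degrees(np.arctan2(-d[0],d[1])))
c=(p+q)/2-.15*ey;print('centre',c)
for n,u,v,z in[('tipA',308,88,.0215),('faceA top edge',330,85,.041),('farface',371,85,.041),('barR',303,20,.126),('barL',205,20,.126),('barR2',297,180,.126),('barL2',211,180,.126)]:
    w=W(u,v,z);print(n,w,(w-c)@ex,(w-c)@ey)
print('tcp',(a[:2]-c)@ex,(a[:2]-c)@ey)
```

```text
[0.4048 0.0974] [0.6925 0.0366] 0.29401876994366216 -11.929984527305393
redge -11.459293791272819
centre [ 0.5175 -0.0797]
tipA [ 0.6202 -0.0088] 0.08573274075166659 0.09074322141969407
faceA top edge [ 0.6347 -0.0108] 0.1002724125686486 0.09182752710057994
farface [ 0.6674 -0.0179] 0.13383651011301545 0.0916261298256561
barR [0.6042 0.0223] 0.06357795677083944 0.11782935068721126
barL [0.5548 0.0331] 0.013048848387424218 0.11815595350697944
barR2 [ 0.5864 -0.0607] 0.06343834029582486 0.032924375112966905
barL2 [ 0.5363 -0.0498] 0.012216257274831608 0.03319166365380201
tcp 0.03786418064561745 0.0002803960028676707
```

Emit:
play_rows(
  series=[
    [0.03,0,0,0,0,0,10],
    [0.06,0,0,0,0,0,10],
    [0.08,0,0,0,0,0,10],
    [0.09,0,0,0,0,0,10],
    [0.093,0,0,0,0,0,10],
  ],
)

```text
clock: 5.55
tool_pos: [0.5542, -0.0833, 0.0386]
tcp_rot: [1.36, 1.105, -1.362]
contact_force: [0.5, 1.8, -4.0]
width: 0.0253
```

Emit:
play_rows(
  series=[
    [0.001,0,0,0,0,0,10],
    [0.002,0,0,0,0,0,10],
    [0.002,0,0,0,0,0,10],
    [0.003,0,0,0,0,0,10],
    [0.003,0,0,0,0,0,10],
  ],
)

```text
clock: 6.05
tool_pos: [0.5551, -0.0846, 0.0368]
tcp_rot: [1.362, 1.102, -1.362]
contact_force: [0.1, 0.0, -4.2]
width: 0.0248
```

Emit:
play_rows(
  series=[
    [0.001,0,0,0,0,0,10],
    [0.002,0,0,0,0,0,10],
    [0.003,0,0,0,0,0,10],
    [0.003,0,0,0,0,0,10],
    [0.003,0,0,0,0,0,10],
  ],
)

```text
clock: 6.55
tool_pos: [0.5548, -0.0846, 0.0335]
tcp_rot: [1.362, 1.103, -1.362]
contact_force: [1.2, 0.7, -4.1]
width: 0.0253
```

Emit:
play_rows(
  series=[
    [0.0005,0,0,0,0,0,10],
    [0.001,0,0,0,0,0,10],
    [0.0015,0,0,0,0,0,10],
    [0.0015,0,0,0,0,0,10],
    [0.0015,0,0,0,0,0,10],
  ],
)

```text
clock: 7.05
tool_pos: [0.5549, -0.0847, 0.0322]
tcp_rot: [1.362, 1.102, -1.362]
contact_force: [-0.7, 0.6, -1.7]
width: 0.0252
```

Emit:
play_rows(
  series=[
    [0.0003,0,0,0,0,0,10],
    [0.0003,0,0,0,0,0,32],
    [0.0003,0,0,0,0,0,33],
    [0.0003,0,0,0,0,0,33],
    [0.0003,0,0,0,0,0,33],
  ],
)

```text
clock: 7.55
tool_pos: [0.5551, -0.0846, 0.0318]
tcp_rot: [1.362, 1.102, -1.362]
contact_force: [-0.3, -0.3, -0.4]
width: 0.0284
```

```bash
python3 w.py f1;python3 - <<'E'
from h import *
import cv2
for n in("scene","side"): cv2.imwrite(f"pics/f1_{n}.png",cams.camera(n)[:,:,::-1])
a=cv2.imread("pics/f1_scene.png")[120:250,170:310]; b=cv2.imread("pics/f1_side.png")[120:270,180:340]
cv2.imwrite("pics/f1b.png",cv2.hconcat([cv2.resize(a,(400,400)),cv2.resize(b,(400,400))]))
E
```

```text
7.55 [ 0.5551 -0.0846  0.0318] jaw yaw -12.034023205232986 toolx [ 0.0004 -0.     -1.    ] F [-0.311  -0.2949 -0.4212] [-0.0044  0.042  -0.038 ] 0.028369270824595227
```

View pics/f1.png

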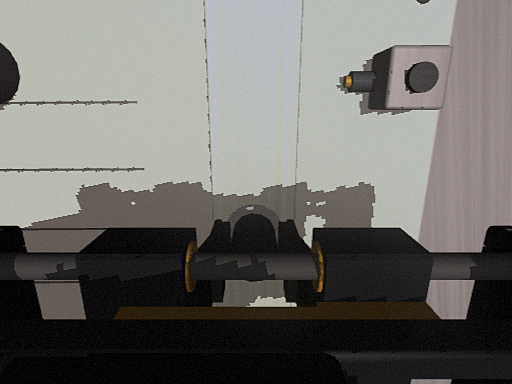

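View pics/f1b.png

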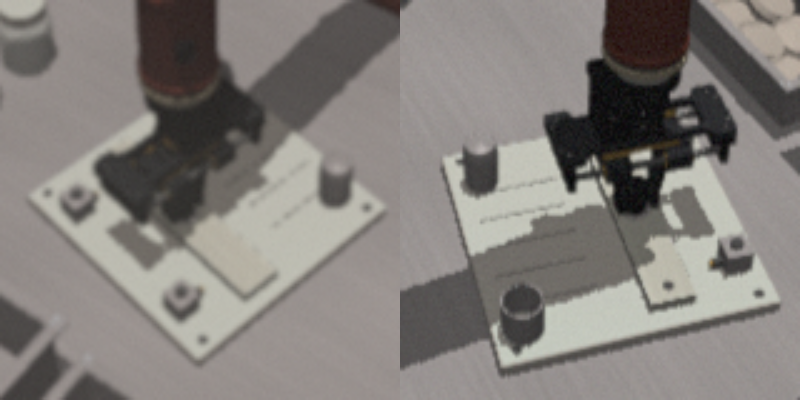

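```bash
cat > gap.py <<'E'
from h import *
import sys
a=np.load("pics/last.npy");st=dict(tool_pos=a[:3],tcp_rot=a[3:])
an=np.radians(-12);ex=np.array([np.cos(an),np.sin(an)]);ey=np.array([-np.sin(an),np.cos(an)]);c=np.array([.5175,-.0797])
for s in sys.argv[1:]:
    u,v,z=map(float,s.split(','));w=plane('wrist',u,v,z,st)[:2]-c;print(s,w@ex,w@ey)
print('tcp',(a[:2]-c)@ex,(a[:2]-c)@ey)
E
python3 gap.py 341,82,.0215 353,82,.0215 302,10,.027 297,150,.027 204,10,.027 210,150,.027
```

```text
341,82,.0215 0.08648703532521922 0.09098962163047108
353,82,.0215 0.09320749418687997 0.09097829686447997
302,10,.027 0.06229230423108838 0.12513473287604746
297,150,.027 0.06251280154164808 0.0536965832706366
204,10,.027 0.012292973134072129 0.1252267475205308
210,150,.027 0.012299185125871142 0.05377287282140782
tcp 0.037822793021633314 0.0030090446399288597
```

Emit:
play_rows(
  series=[
    [0.0015,0,0,0,0,0,33],
    [0.0015,0.002,0,0,0,0,33],
    [0.0015,0.005,0,0,0,0,33],
    [0.0015,0.008,0,0,0,0,33],
    [0.0015,0.011,0,0,0,0,33],
  ],
)

```text
clock: 8.2
tool_pos: [0.5657, -0.0869, 0.03]
tcp_rot: [1.362, 1.103, -1.363]
contact_force: [-1.7, 0.3, -0.5]
width: 0.0287
```

Emit:
play_rows(
  series=[
    [0,0.002,0,0,0,0,33],
    [0,0.004,0,0,0,0,33],
    [0,0.006,0,0,0,0,33],
    [0,0.008,0,0,0,0,33],
    [0,0.01,0,0,0,0,33],
  ],
)

```text
clock: 8.7
tool_pos: [0.5755, -0.089, 0.0302]
tcp_rot: [1.362, 1.103, -1.362]
contact_force: [-2.1, 0.4, -1.0]
width: 0.0287
```

```bash
python3 w.py f2; python3 gap.py
```

```text
8.7 [ 0.5755 -0.089   0.0302] jaw yaw -12.033312882554785 toolx [-0.0001 -0.     -1.    ] F [-2.1119  0.4182 -0.9853] [0.1035 0.3363 0.0715] 0.028687430100965014
tcp 0.05870097498389287 0.002941437031066643
```

View pics/f2.png

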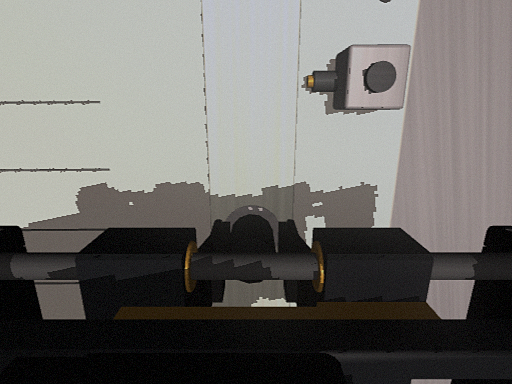

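Emit:
play_rows(
  series=[
    [0,0.001,0,0,0,0,33],
    [0,0.002,0,0,0,0,33],
    [0,0.003,0,0,0,0,33],
    [0,0.004,0,0,0,0,33],
    [0,0.004,0,0,0,0,33],
  ],
)

```text
clock: 9.25
tool_pos: [0.5795, -0.0898, 0.0303]
tcp_rot: [1.362, 1.102, -1.362]
contact_force: [-2.6, 0.6, -0.1]
width: 0.0289
```

Emit:
play_rows(
  series=[
    [0,0.0005,0,0,0,0,33],
    [0,0.001,0,0,0,0,33],
    [0,0.0015,0,0,0,0,33],
    [0,0.002,0,0,0,0,33],
    [0,0.002,0,0,0,0,33],
  ],
)

```text
clock: 9.75
tool_pos: [0.5813, -0.0902, 0.0303]
tcp_rot: [1.362, 1.102, -1.362]
contact_force: [-2.2, 0.4, 0.8]
width: 0.0287
```

```bash
python3 w.py f3; python3 gap.py
```

```text
9.75 [ 0.5813 -0.0902  0.0303] jaw yaw -12.0331319452556 toolx [-0.  0. -1.] F [-2.2165  0.4049  0.8337] [0.1607 0.6798 0.0216] 0.028667450693712505
tcp 0.06463361618962943 0.0029656286105226204
```

View pics/f3.png

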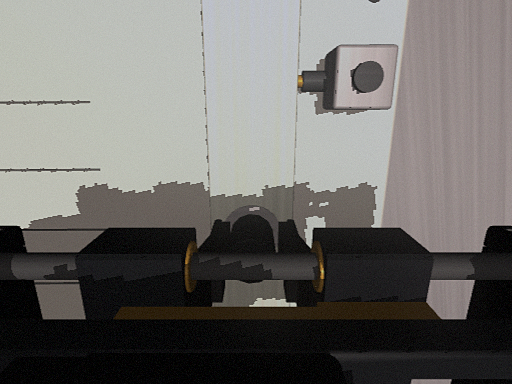

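Emit:
play_rows(
  series=[
    [0,0.0004,0,0,0,0,33],
    [0,0.0008,0,0,0,0,33],
    [0,0.0012,0,0,0,0,33],
    [0,0.0015,0,0,0,0,33],
    [0,0.0015,0,0,0,0,33],
  ],
)

```text
clock: 10.3
tool_pos: [0.5828, -0.0906, 0.0302]
tcp_rot: [1.362, 1.102, -1.362]
contact_force: [-4.2, 0.8, 1.7]
width: 0.0284
```

Emit:
play_rows(
  series=[
    [0,0.0003,0,0,0,0,33],
    [0,0.0006,0,0,0,0,33],
    [0,0.0009,0,0,0,0,33],
    [0,0.001,0,0,0,0,33],
    [0,0.001,0,0,0,0,33],
  ],
)

```text
clock: 10.8
tool_pos: [0.5837, -0.0908, 0.0302]
tcp_rot: [1.362, 1.102, -1.362]
contact_force: [-4.2, 0.3, 2.5]
width: 0.0287
```

```bash
python3 w.py f4; python3 gap.py
python3 - <<'E'
from h import *
import cv2
for n in("scene","side"): cv2.imwrite(f"pics/f4_{n}.png",cams.camera(n)[:,:,::-1])
a=cv2.imread("pics/f4_scene.png")[160:240,180:260]; b=cv2.imread("pics/f4_side.png")[150:250,250:350]
w=cv2.imread("pics/f4.png")[40:140,260:400]
cv2.imwrite("pics/f4b.png",cv2.hconcat([cv2.resize(x,(400,400),interpolation=cv2.INTER_CUBIC) for x in(b,w)]))
E
```

```text
10.8 [ 0.5837 -0.0908  0.0302] jaw yaw -12.034911658482411 toolx [-0.0001 -0.     -1.    ] F [-4.1979  0.3137  2.497 ] [0.0694 0.9903 0.0087] 0.028674836370236503
tcp 0.06709340092739167 0.0029077874855392392
```

View pics/f4b.png

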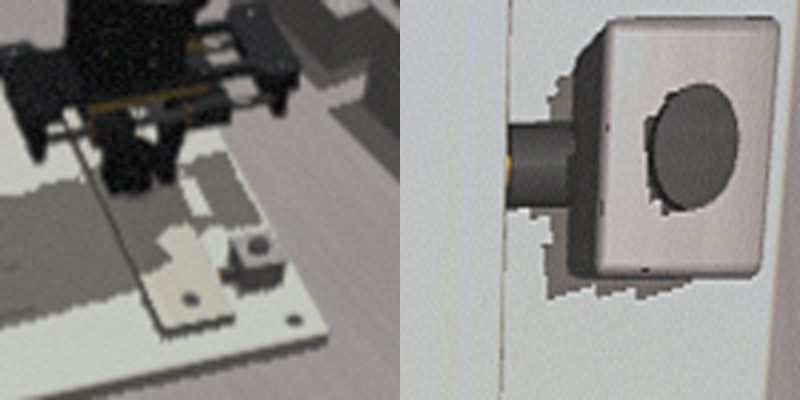

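Emit:
play_rows(
  series=[
    [0,-0.001,0,0,0,0,36],
    [0,-0.002,0,0,0,0.02,36],
    [0,-0.002,0,0,0,0.04,36],
    [0,-0.002,0,0,0,0.055,36],
    [0,-0.002,0,0,0,0.055,36],
  ],
)

```text
clock: 11.45
tool_pos: [0.5815, -0.0902, 0.0304]
tcp_rot: [1.383, 1.057, -1.322]
contact_force: [0.5, 0.0, 1.2]
width: 0.0313
```

```bash
python3 w.py f5; python3 gap.py
python3 - <<'E'
from h import *
import cv2
for n in("scene","side"): cv2.imwrite(f"pics/f5_{n}.png",cams.camera(n)[:,:,::-1])
b=cv2.imread("pics/f5_side.png")[150:250,250:350]
w=cv2.imread("pics/f5.png")[40:140,260:400]
cv2.imwrite("pics/f5b.png",cv2.hconcat([cv2.resize(x,(400,400),interpolation=cv2.INTER_CUBIC) for x in(b,w)]))
E
```

```text
11.45 [ 0.5815 -0.0902  0.0304] jaw yaw -12.024566217891351 toolx [ 0.0548 -0.0116 -0.9984] F [0.5256 0.0046 1.1567] [0.0055 0.1322 0.0072] 0.031301741656627205
tcp 0.06477798570028262 0.0030225907449315764
```

View pics/f5b.png

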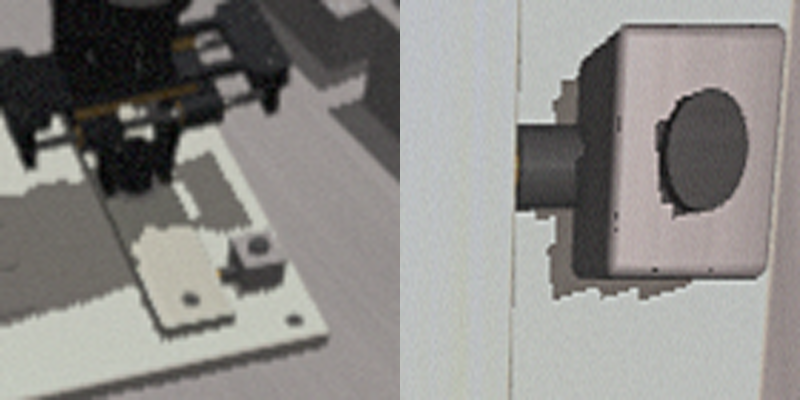

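View pics/f5.png

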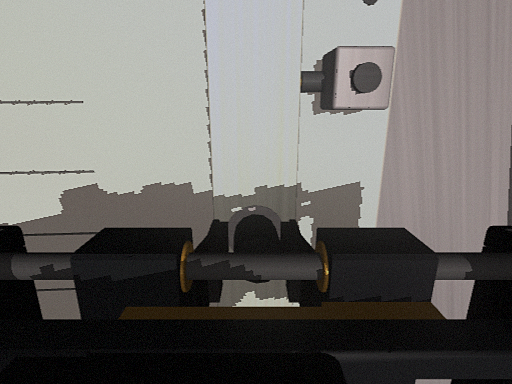

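Emit:
play_rows(
  series=[
    [0,0.001,0,0,0,0,36],
    [0,0.002,0,0,0,0,36],
    [0,0.003,0,0,0,0,36],
    [0,0.0034,0,0,0,0,36],
    [0,0.0034,0,0,0,0,36],
  ],
)

```text
clock: 12.1
tool_pos: [0.585, -0.091, 0.0303]
tcp_rot: [1.383, 1.058, -1.323]
contact_force: [-1.0, -0.1, 0.0]
width: 0.0313
```

Emit:
play_rows(
  series=[
    [0,0.0002,0,0,0,0,36],
    [0,0.0004,0,0,0,0,36],
    [0,0.0006,0,0,0,0,36],
    [0,0.0008,0,0,0,0,36],
    [0,0.0008,0,0,0,0,36],
  ],
)

```text
clock: 12.6
tool_pos: [0.5853, -0.0911, 0.0303]
tcp_rot: [1.382, 1.058, -1.323]
contact_force: [-4.1, 0.4, 1.8]
width: 0.0316
```

Emit:
play_rows(
  series=[
    [0,0.0002,0,0,0,0,36],
    [0,0.0004,0,0,0,0,36],
    [0,0.0006,0,0,0,0,36],
    [0,0.0006,0,0,0,0,36],
    [0,0.0006,0,0,0,0,36],
  ],
)

```text
clock: 13.1
tool_pos: [0.5862, -0.0914, 0.0303]
tcp_rot: [1.382, 1.058, -1.323]
contact_force: [-5.0, 0.1, 1.5]
width: 0.0313
```

```bash
python3 w.py f6; python3 gap.py
python3 - <<'E'
from h import *
import cv2
for n in("scene","side"): cv2.imwrite(f"pics/f6_{n}.png",cams.camera(n)[:,:,::-1])
b=cv2.imread("pics/f6_side.png")[150:250,250:350]
w=cv2.imread("pics/f6.png")[40:140,260:400]
cv2.imwrite("pics/f6b.png",cv2.hconcat([cv2.resize(x,(400,400),interpolation=cv2.INTER_CUBIC) for x in(b,w)]))
E
```

```text
13.1 [ 0.5862 -0.0914  0.0303] jaw yaw -12.036227705995385 toolx [ 0.0532 -0.0114 -0.9985] F [-5.0442  0.1383  1.5107] [ 0.184   1.1752 -0.0054] 0.03129287313255814
tcp 0.06965820646727791 0.002876221391078471
```

View pics/f6b.png

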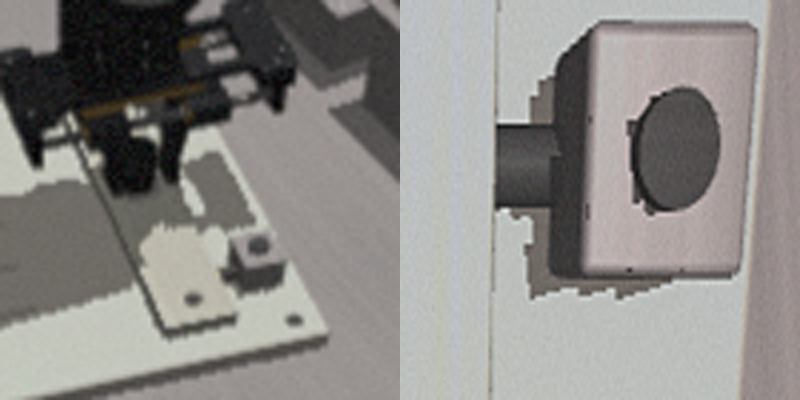

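Emit:
play_rows(
  series=[
    [0,0.0002,0,0,0,0,36],
    [0,0.0004,0,0,0,0,36],
    [0,0.0006,0,0,0,0,36],
    [0,0.0006,0,0,0,0,36],
    [0,0.0006,0,0,0,0,36],
  ],
)

```text
clock: 13.75
tool_pos: [0.587, -0.0917, 0.0305]
tcp_rot: [1.383, 1.057, -1.323]
contact_force: [-4.7, -1.8, -1.9]
width: 0.0316
```

Emit:
play_rows(
  series=[
    [0,0.0002,0,0,0,0,36],
    [0,0.0004,0,0,0,0,36],
    [0,0.0006,0,0,0,0,36],
    [0,0.0006,0,0,0,0,36],
    [0,0.0006,0,0,0,0,36],
  ],
)

```text
clock: 14.25
tool_pos: [0.5873, -0.0918, 0.0304]
tcp_rot: [1.382, 1.058, -1.323]
contact_force: [-4.6, -1.1, -1.2]
width: 0.0313
```

```bash
python3 w.py f7; python3 gap.py
python3 - <<'E'
from h import *
import cv2
for n in("scene","side"): cv2.imwrite(f"pics/f7_{n}.png",cams.camera(n)[:,:,::-1])
b=cv2.imread("pics/f7_side.png")[150:250,250:350]
w=cv2.imread("pics/f7.png")[40:140,260:400]
cv2.imwrite("pics/f7b.png",cv2.hconcat([cv2.resize(x,(400,400),interpolation=cv2.INTER_CUBIC) for x in(b,w)]))
E
```

```text
14.25 [ 0.5873 -0.0918  0.0304] jaw yaw -12.04277508876248 toolx [ 0.053  -0.0116 -0.9985] F [-4.6206 -1.1305 -1.1569] [-0.3638  1.3383  0.0069] 0.03130142424235623
tcp 0.07075619314322266 0.0027096865431204954
```

View pics/f7b.png

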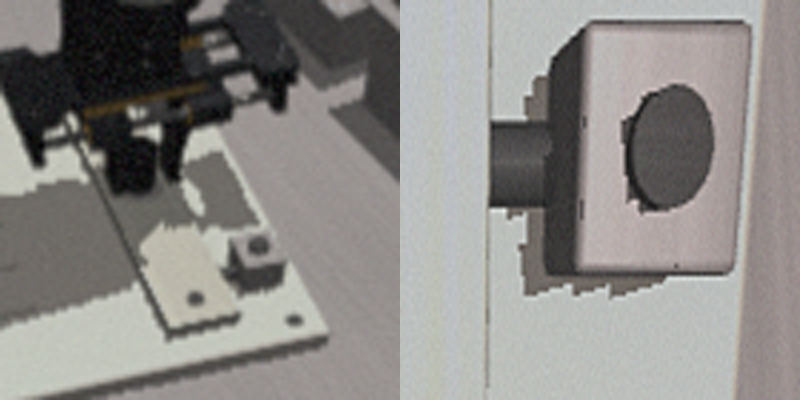

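View pics/f7.png

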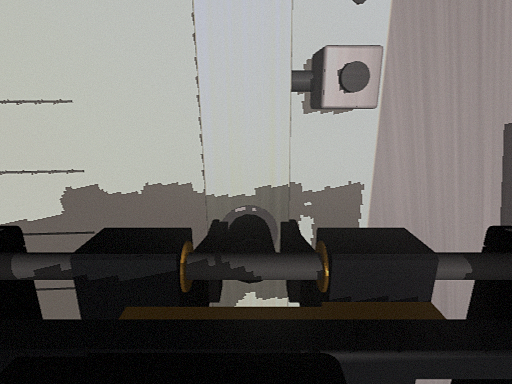

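Emit:
play_rows(
  series=[
    [0,0.0002,0,0,0,0,36],
    [0,0.0004,0,0,0,0,36],
    [0,0.0005,0,0,0,0,36],
    [0,0.0005,0,0,0,0,36],
    [0,0.0005,0,0,0,0,36],
  ],
)

```text
clock: 14.9
tool_pos: [0.5873, -0.0918, 0.0304]
tcp_rot: [1.382, 1.058, -1.324]
contact_force: [-7.4, -0.9, -0.8]
width: 0.0314
```

```bash
cat > v.py <<'E'
from h import *
import cv2,sys
s=telemetry.state();print(s['clock'],s['tool_pos'],s['contact_force'],s['moment'])
n=sys.argv[1]
cv2.imwrite(f"pics/{n}_side.png",cams.camera("side")[:,:,::-1]);cv2.imwrite(f"pics/{n}_w.png",cams.camera("wrist")[:,:,::-1])
b=cv2.imread(f"pics/{n}_side.png")[195:235,285:325]
w=cv2.imread(f"pics/{n}_w.png")[40:140,260:400]
cv2.imwrite(f"pics/{n}b.png",cv2.hconcat([cv2.resize(x,(400,400),interpolation=cv2.INTER_CUBIC) for x in(b,w)]))
E
python3 v.py g1
```

```text
14.9 [ 0.58731978 -0.09182108  0.03035775] [-7.3698046  -0.94799762 -0.78424244] [-0.21092299  1.7418552  -0.06476756]
```

View pics/g1b.png

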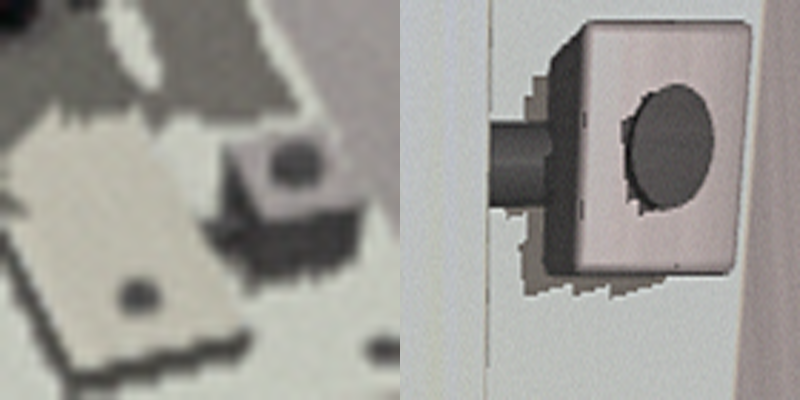

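Emit:
play_rows(
  series=[
    [0,0.0002,0,0,0,0,36],
    [0,0.0003,0,0,0,0,36],
    [0,0.0003,0,0,0,0,36],
    [0,0.0003,0,0,0,0,36],
    [0,0.0003,0,0,0,0,36],
  ],
)

```text
clock: 15.5
tool_pos: [0.5874, -0.0918, 0.0303]
tcp_rot: [1.382, 1.059, -1.324]
contact_force: [-8.7, -1.0, 1.7]
width: 0.0315
```

```bash
python3 v.py g2
python3 - <<'E'
import cv2
a=cv2.imread("pics/g2_side.png")[140:240,240:340];cv2.imwrite("pics/g2s.png",cv2.resize(a,(600,600),interpolation=cv2.INTER_CUBIC))
E
```

```text
15.5 [ 0.58736218 -0.09180557  0.03032437] [-8.68198973 -1.00474013  1.74188503] [-0.28504479  2.01413047  0.00225646]
```

View pics/g2s.png

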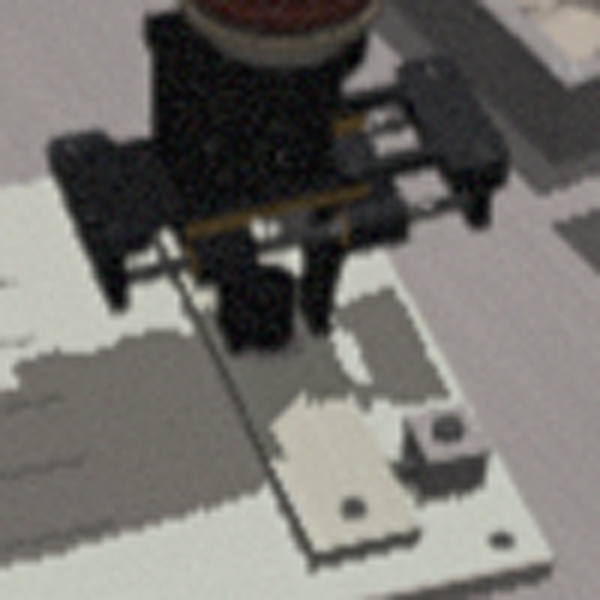

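View pics/g2b.png

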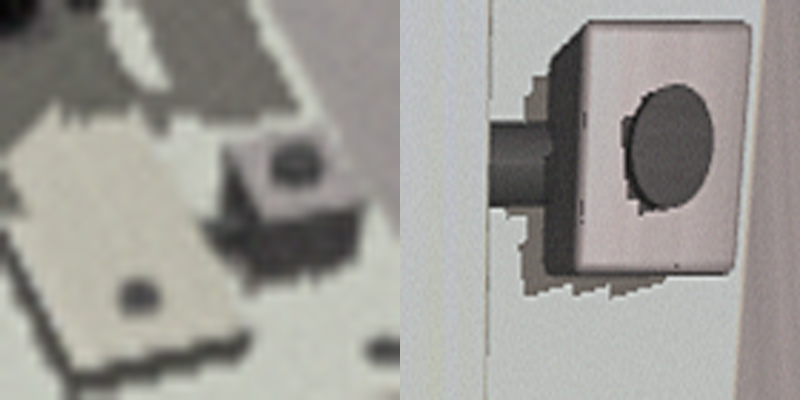

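Emit:
play_rows(
  series=[
    [0,-0.0003,0,0,0,0,36],
    [0,-0.0008,0,0,0,0,36],
    [0,-0.0015,0,0,0,0,36],
    [0,-0.0025,0,0,0,0,36],
    [0,-0.0025,0,0,0,0,40],
  ],
)

```text
clock: 16.1
tool_pos: [0.5873, -0.0908, 0.0312]
tcp_rot: [1.384, 1.056, -1.32]
contact_force: [-1.1, 0.4, 0.4]
width: 0.0326
```

Emit:
play_rows(
  series=[
    [0,0,0,0,0,0,50],
    [0,0,0,0,0,0,60],
    [0,0,0,0,0,0,65],
    [0,0,0,0,0,0,65],
    [0,0,0,0,0,0,65],
  ],
)

```text
clock: 16.6
tool_pos: [0.5861, -0.0912, 0.0305]
tcp_rot: [1.383, 1.057, -1.322]
contact_force: [0.4, 0.4, 0.7]
width: 0.0559
```

```bash
python3 v.py g3
```

```text
16.6 [ 0.58605313 -0.09123133  0.03050208] [0.43652082 0.42877312 0.71510606] [-0.00768159  0.11292196 -0.02445268]
```

View pics/g3b.png

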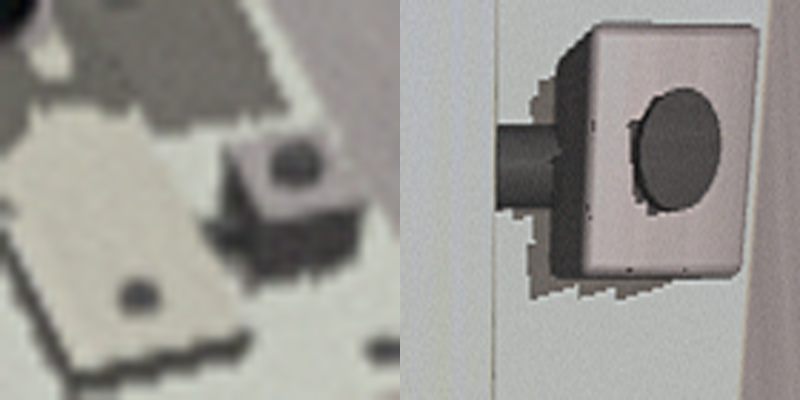

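View pics/g3_w.png

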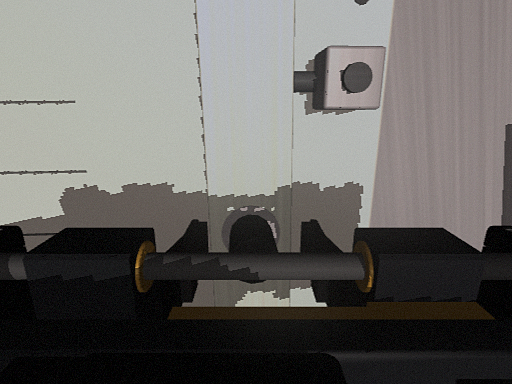

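Bar unmoved after release, no brass visible at either stop. Now raise straight up, clear of the knob.

Emit:
play_rows(
  series=[
    [-0.01,0,0,0,0,0,65],
    [-0.03,0,0,0,0,0,65],
    [-0.06,0,0,0,0,0,65],
    [-0.1,0,0,0,0,0,65],
    [-0.14,0,0,0,0,0,65],
  ],
)

```text
clock: 17.2
tool_pos: [0.578, -0.0896, 0.1723]
tcp_rot: [1.383, 1.058, -1.323]
contact_force: [0.3, -0.0, 0.7]
width: 0.0566
```

Emit:
play_rows(
  series=[
    [0,-0.02,-0.02,0,0,-0.02,65],
    [0,-0.04,-0.04,0,0,-0.04,65],
    [0,-0.06,-0.07,0,0,-0.055,65],
    [0,-0.06,-0.1,0,0,-0.055,65],
    [0,-0.06,-0.1,0,0,-0.055,65],
  ],
)

```text
clock: 17.7
tool_pos: [0.5409, 0.0256, 0.1679]
tcp_rot: [1.36, 1.106, -1.356]
contact_force: [-0.3, -0.8, -0.5]
width: 0.0569
```

```bash
python3 w.py k1; python3 v.py k2
python3 - <<'E'
from h import *
import cv2
cv2.imwrite("pics/k2_scene.png",cams.camera("scene")[:,:,::-1])
a=cv2.imread("pics/k2_scene.png")[130:250,170:310]; b=cv2.imread("pics/k2_side.png")[140:270,190:330]
cv2.imwrite("pics/k2c.png",cv2.hconcat([cv2.resize(x,(400,400),interpolation=cv2.INTER_CUBIC) for x in(a,b)]))
E
```

```text
17.7 [0.5409 0.0256 0.1679] jaw yaw -11.695005929781994 toolx [ 0.0012  0.0019 -1.    ] F [-0.3369 -0.7949 -0.529 ] [0.0005 0.0105 0.0146] 0.05689703537136664
17.75 [0.54088821 0.0228639  0.16776938] [-0.56732337 -1.23451974 -0.62766865] [-0.1502327   0.05616004  0.01825696]
```

View pics/k2c.png

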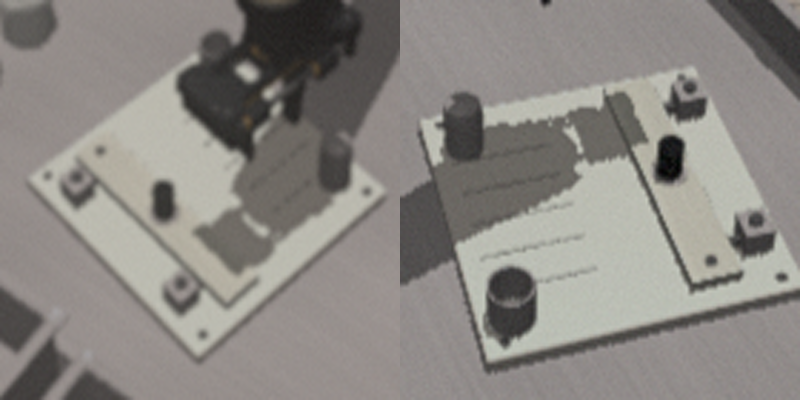

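View pics/k1.png

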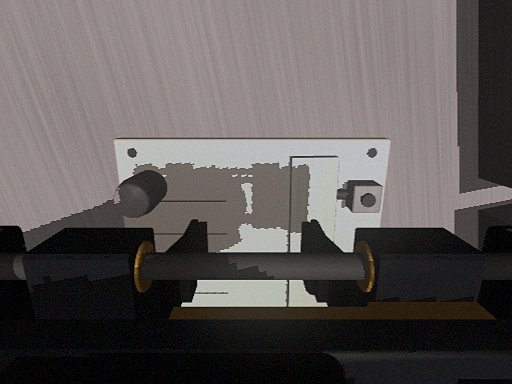

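Emit:
play_rows(
  series=[
    [-0.01,0.008,0.03,0,0,0,65],
    [-0.01,0.02,0.065,0,0,0,65],
    [-0.01,0.03,0.1,0,0,0,65],
    [-0.01,0.04,0.14,0,0,0,65],
    [-0.01,0.05,0.18,0,0,0,65],
  ],
)

```text
clock: 18.4
tool_pos: [0.5515, -0.1688, 0.1773]
tcp_rot: [1.363, 1.101, -1.363]
contact_force: [0.7, 0.9, -0.2]
width: 0.0565
```

Emit:
play_rows(
  series=[
    [0,0.01,0.035,0,0,0,65],
    [0,0.02,0.07,0,0,0,65],
    [0,0.03,0.1,0,0,0,65],
    [0,0.03,0.1,0,0,0,65],
    [0,0.03,0.1,0,0,0,65],
  ],
)

```text
clock: 18.9
tool_pos: [0.5597, -0.2715, 0.1768]
tcp_rot: [1.364, 1.101, -1.365]
contact_force: [-0.1, 0.3, 0.4]
width: 0.0567
```

```bash
python3 w.py m1
python3 - <<'E'
from h import *
import cv2
cv2.imwrite("pics/m_side.png",cams.camera("side")[:,:,::-1])
cv2.imwrite("pics/m_scene.png",cams.camera("scene")[:,:,::-1])
a=cv2.imread("pics/m_scene.png")[130:250,170:310]
cv2.imwrite("pics/m2.png",cv2.hconcat([cv2.resize(a,(450,400)),cv2.resize(cv2.imread("pics/m_side.png")[140:270,190:340],(350,400))]))
E
```

```text
18.9 [ 0.5597 -0.2715  0.1768] jaw yaw -12.219943053995108 toolx [-0.0006 -0.0002 -1.    ] F [-0.1087  0.2979  0.3597] [0.0502 0.0135 0.0059] 0.05670704413554337
```

View pics/m1.png

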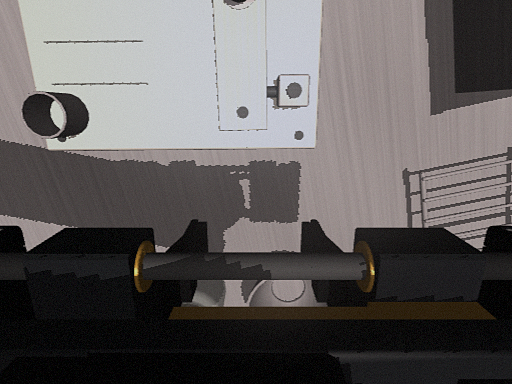

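View pics/m2.png

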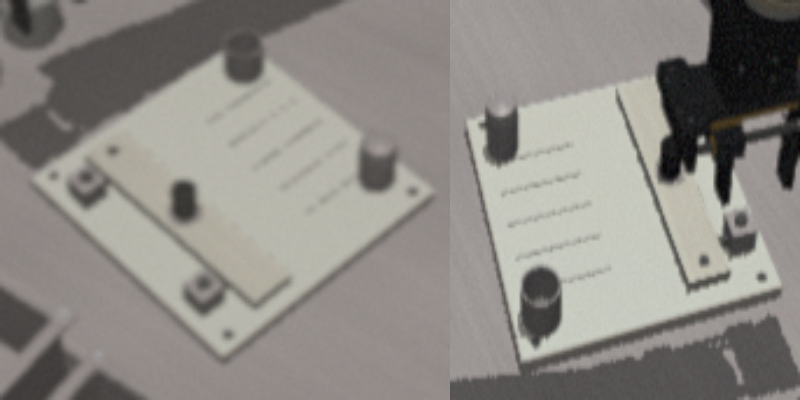

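Run:
```python
import cv2
a=cv2.imread("pics/m1.png")[60:140,235:325];b=cv2.imread("pics/k1.png")[160:240,310:400]
cv2.imwrite("pics/m3.png",cv2.hconcat([cv2.resize(x,(400,356),interpolation=cv2.INTER_NEAREST) for x in(a,b)]))
```

```text
(no output)
```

View pics/m3.png

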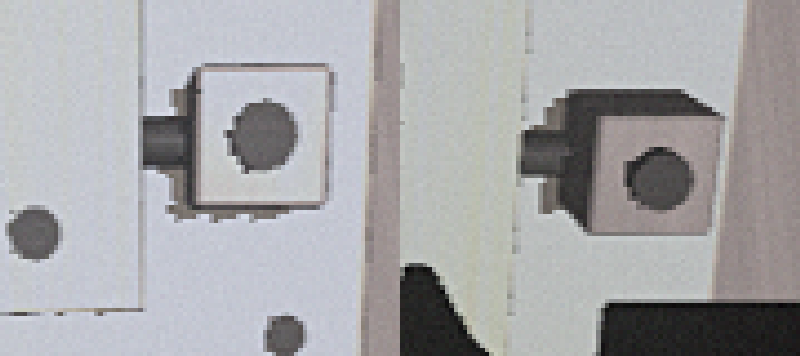

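```bash
python3 -c "
from rig import order
print(order.job_done())"
```

```text
the job is handed in; nothing more can be done
None
```

The guide bar is lying flat on the board against both stops, and I've handed the job in at about 19 s on the robot's clock.

**How it went:** I took the bar by its knob and laid it flat with its centre about 38 mm along the board's x. I then loosened the jaws so the bar could pivot, and slid it home in small steps. Stop A's stud touched first; the bar then turned about it until stop B's stud stopped it. I backed off, opened the jaws and lifted clear.

**Last checks:**
- **Force:** the wrist read about 2 N while sliding and 8.7 N at the end, when the tool had stalled. That keeps each stop under its 15 N limit, but I had no separate reading for each stop. That B bears with more than 0.8 N is inferred from the stall and the force rise.
- **Contact:** wrist-camera close-ups after release show both studs meeting the bar's edge with no brass visible. The bar's top edge could hide a gap of up to about 1 mm.
- **Bystanders:** the cutter and shaker look unmoved in the last pictures. I did not re-measure the other things; the arm reported no unexpected contact.

**One disagreement:** during the first part of the slide the tool read an unexpected vertical force of up to 2.5 N, a sign the bar might be starting to tip. I backed off and leaned the tool about 3° to push lower on the knob. The vertical force still varied by about 2 N afterwards, and I saw no tipping in the pictures.

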